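# Refit the left control of the tasting-counter gas hob and hold it pressed in

### The job

The left control of the two-burner gas hob has been taken apart for cleaning. Put it back together: thread the red spacer ring over the bare valve stem and down its brass gland until it lies flat on the hob, then the brass bezel ring down on top of the spacer, then turn the black knob so that its bore matches the flat of the D-shaped stem (pointer towards the red off dot) and push it fully home on the stem. Finish while holding the knob pressed in against the valve's spring, right to its stop, so that the igniter goes on sparking - do not let go - and leave the hob's other knob and the other things on the counter alone.

Things in the scene. Friction and masses are not known exactly. Their poses are not given: they have to be found in the camera images.
- hob: stainless counter-top gas hob, 510 mm deep (x) by 300 mm wide (y), fixed; flat top 60 mm above the counter. Origin: on the counter, straight below the bare left valve stem's axis. x runs from its front edge (near the robot) to its back, y to its left. Spans x -65..+445, y -215..+85 mm. Finished right control at y -130 mm; iron pan supports, top 41 mm over the hob's top, from x +62 mm on.
- stem_tip (a point): centre of the top end of the aluminium valve stem, on its axis, 100 mm above the counter (40 mm over the hob's top) when not pressed. The stem is a D: 10 mm diameter with one flat, 2 mm from the axis, on the side that faces the red off dot (+x of the hob; this point's axes are parallel to the hob's). The stem cannot turn.
- stem (a joint): how far the valve stem is pressed down, m: 0 free, 0.005 at its stop. Its spring takes 4 N to start moving and 12 N at the stop.
- spacer: red hard-plastic spacer ring, 40 mm outside, 18 mm bore, 6 mm thick, lying flat on the counter, 15 g. Origin: centre of its underside, z up.
- bezel: brass bezel ring, 46 mm outside, 18 mm bore, 8 mm thick, lying flat on the counter, about 50 g. Origin: centre of its underside, z up.
- knob: black control knob, about 50 g, standing upright on the counter. Origin: centre of its underside, z up. Round skirt 42 mm diameter, 6 mm high; on it a grip bar 38 mm long (along x), 18 mm wide (along y), its top 32 mm above the underside. A white pointer line runs along the +x half of the bar's top and down its +x end.
- right_knob (a joint): turn of the hob's other, complete knob (same shape as the loose one), rad; leave it as it is.
- tall_can: food can, 74 mm diameter, 110 mm high, yellow band. Origin: centre of its underside. Leave it alone.
- flat_can: flat food can, 84 mm diameter, 45 mm high, blue band. Origin: centre of its underside. Leave it alone.
- screwdriver: screwdriver with a red handle, 190 mm long, lying along its x, at most 30 mm thick. Origin: underside, at the middle of its length. Leave it alone.
- gland_top (a point): centre of the top of the round brass gland, 16 mm diameter, that stands 14 mm high on the hob's top (up to 74 mm above the counter; 2 mm bevel at its upper edge) round the bare stem. The rings go down over it.
- off_dot (a point): red off dot, 7 mm, printed on the hob's top, 36 mm beyond the bare stem's axis along the hob's x
- knob_bore (a point): centre of the mouth of the knob's D-bore in its underside (same point as the knob's origin). Round part 11.5 mm diameter, flat 2.75 mm from the axis on the pointer's side (+x), bevelled mouth, 18 mm deep. It slides on the stem with 0.75 mm to spare (9 degrees of play); fully home, its roof rests on the stem's top, the underside 18 mm below the stem's tip.
- knob_pointer (a point): outer end of the white pointer line: top edge of the bar's +x end, 19 mm from the knob's axis, 32 mm above its underside
There are look-alikes about, which are no part of the job. Several things have the shape of the bezel; the one meant has the colours described above. There is more than one size of the knob; the one meant has the size given above.

How it is judged:
By the outcome, as a careful person would: the job done as asked, in the order asked, and still so for the second after the job is handed in, while the arm keeps its last pose, push and grip.
It also fails if it takes over 72 s, if anything falls off the work surface, if the arm or the gripper's body presses on something with over 40 N, if the wrist force passes 120 N, or if a joint passes its speed limit or range.

### The arm

A 7-joint arm with a two-finger parallel gripper is mounted at the origin on the work surface. World frame = base frame: x ahead of the robot, y to its left, z up, the work surface at z = 0. Lengths are in m, angles in rad, forces in N, time in s.
With the tool pointing down it reaches from about 0.4 to 0.9 m from the base axis. Payload 5.5 kg.
Tool frame: the origin (TCP) lies midway between the tips of the shut fingers; the grasp point (between the pads) lies 19 mm behind it (manip.grip_depth is the distance from the TCP to the grasp point, in m); z points along the fingers, x is the direction in which the jaws open and shut, and the axes are right-handed (so a half turn about z gives the same grasp; the last joint's range is limited). The gripper opens to 92 mm and grips with 3 to 60 N. Pads are 19 mm wide; open, the fingers measure 130 mm over their backs; the gripper's body (75 mm by 190 mm) begins 47 mm behind the grasp point.
Start: joints at [-0.96, 0.501, -0.427, 1.55, 0.221, 1.138, -0.21], TCP at [0.222, 0.611, 0.227] pointing down, gripper open.
Joint ranges: [-2.88, 2.88], [-0.31, 2.03], [-1.54, 1.56], [0.2, 2.42], [-1.41, 4.55], [0.19, 2.02], [-2.57, 2.57]. Speed limits (rad/s): [2.57, 2.57, 3.14, 3.14, 3.14, 3.14, 3.14].

### API

Orientations are given as a unit quaternion [x, y, z, w].
In Python, from bench import manip, effector, viewer gives the robot as it stands. Calls block until the motion is done:
- manip.move_pose(position, orientation): joint-space move of the TCP to a pose.
- manip.servo_line(position, ori=None, vel=0.15): straight line of the TCP; ori=None keeps the orientation; vel is the mean speed in m/s.
- manip.movej(angles): joint-space move.
- effector.open_jaws() and effector.close(f_grip=None): open the fingers fully, or close them until they stop; f_grip is the grip in N (None keeps the last).
- manip.sleep(seconds).
- manip.solve_ik(position, orientation): joint angles nearest the present ones, or None.
- viewer.get_image(name): name is "side" or "top"; returns the picture (420x560x3 uint8, red, green, blue); there is no depth.
- viewer.get_calibration(name): a dict with "vfov" (degrees; the focal length in pixels is half the picture's height over the tangent of half this angle, whatever the lens; pixels are square), "cx", "cy" (the principal point, pixels), "dist_coeffs" ([k1, k2, p1, p2, k3] as OpenCV has them; the pictures are not rectified), "eye" and "attitude" of the camera in the world. Camera axes: x right, y down, z forward; pixel columns grow to the right and rows downward; lengths in m; the calibration is good to about 2 mm. A picture is of the moment at which its call begins. get_calibration takes no time and is no camera call.
A pose or a line that the arm cannot do raises manip.PlanningError and nothing moves.
- manip.hand_in(): hands the job in, once; it reports no verdict.
Readings, each from a call of its own:
- manip.current_clock(): time.
- manip.current_q(): joint angles.
- manip.current_joint_velocities(): joint speeds.
- manip.current_tau(): joint torques, N m.
- manip.current_tool_pos(): TCP position.
- manip.current_tcp_rot(): TCP orientation.
- manip.current_force(): force on the tool from outside, world axes, zero at the start.
- manip.current_wrist_torque(): the same for the moment, N m.
- manip.current_finger_gap(): finger opening in m.
Only numpy, scipy, OpenCV 4.12 (cv2) and the standard library are available. Lean on these libraries where they do the work, as an engineer would, in place of code of your own. Each camera call takes 0.05 s, during which the arm holds its last target.

## Working session

There is one attempt and no reset: what is moved stays moved. The work goes in short steps, each a Python script; the robot and the scene stay as the last script left them, time stands still between calls to the robot, and variables do not carry over. Pictures are saved under pics/ and viewed, and the job is handed in when it is done.

```bash
mkdir -p pics; ls; python3 - <<'E'
from bench import manip, effector, viewer
import cv2
for n in ("side","top"):
    im=viewer.get_image(n); cv2.imwrite(f"pics/{n}0.png",im[:,:,::-1]); print(n,viewer.get_calibration(n))
print(manip.current_clock(),manip.current_tool_pos(),manip.current_tcp_rot(),manip.current_force(),manip.grip_depth)
E
```

```text
pics
side {'vfov': 55.52395450171915, 'cx': 274.05612935570355, 'cy': 216.52811184634953, 'dist_coeffs': array([-0.08312376,  0.        ,  0.        ,  0.        ,  0.        ]), 'eye': array([ 0.03839106, -0.6311981 ,  1.19360473]), 'attitude': array([ 0.90635829, -0.26651854,  0.09334215, -0.31427658])}
top {'vfov': 49.48005187520463, 'cx': 281.4558236628319, 'cy': 205.45713064571848, 'dist_coeffs': array([-0.01322609,  0.        ,  0.        ,  0.        ,  0.        ]), 'eye': array([0.39451616, 0.0780819 , 1.3222478 ]), 'attitude': array([-0.69844867,  0.714105  , -0.02045651,  0.04248568])}
0.1 [0.22135924 0.61049088 0.22578708] [ 8.18775499e-01  5.74113173e-01 -7.29463969e-04  4.63164585e-04] [-0.44204612  0.16251739  0.72384368] 0.0188
```

View pics/side0.png

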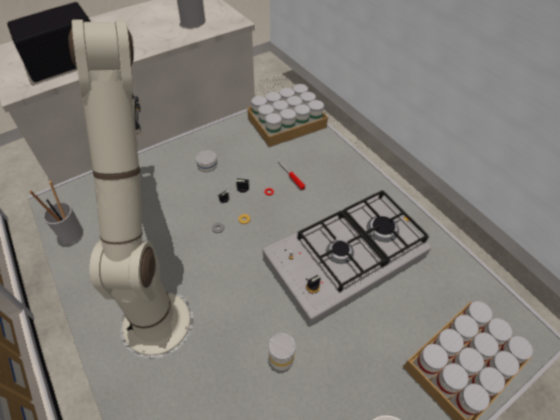

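View pics/top0.png

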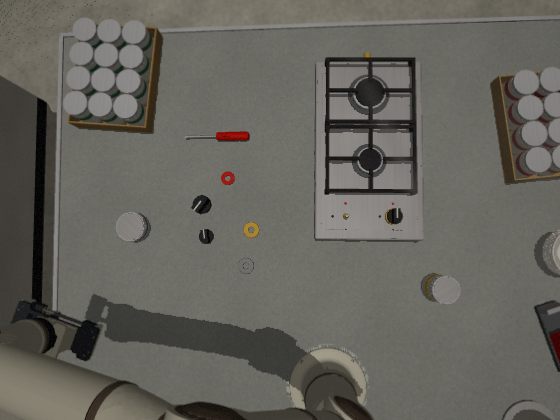

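```bash
python3 - <<'E'
import cv2,numpy as np
t=cv2.imread("pics/top0.png");s=cv2.imread("pics/side0.png")
def c(im,x,y,w,h,k): return cv2.resize(im[y:y+h,x:x+w],None,fx=k,fy=k,interpolation=cv2.INTER_CUBIC)
a=c(t,180,150,100,130,4); b=c(t,310,180,120,65,3)
cv2.imwrite("pics/c1.png",a)
o=np.zeros((600,800,3),np.uint8); o[:195,:360]=b
d=c(s,205,165,90,75,4); o[200:500,:360]=d
e=c(s,260,235,80,65,5); o[200:525,380:780]=e
cv2.imwrite("pics/c2.png",o)
E
```

```text
(no output)
```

View pics/c1.png

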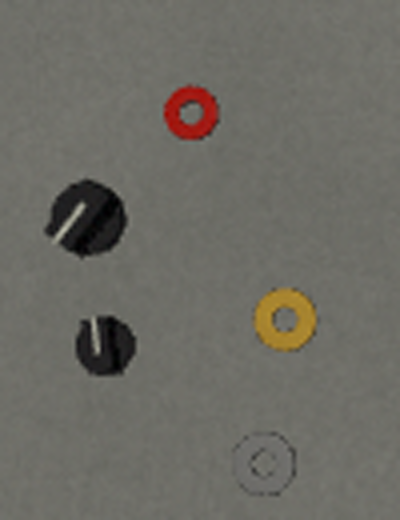

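View pics/c2.png

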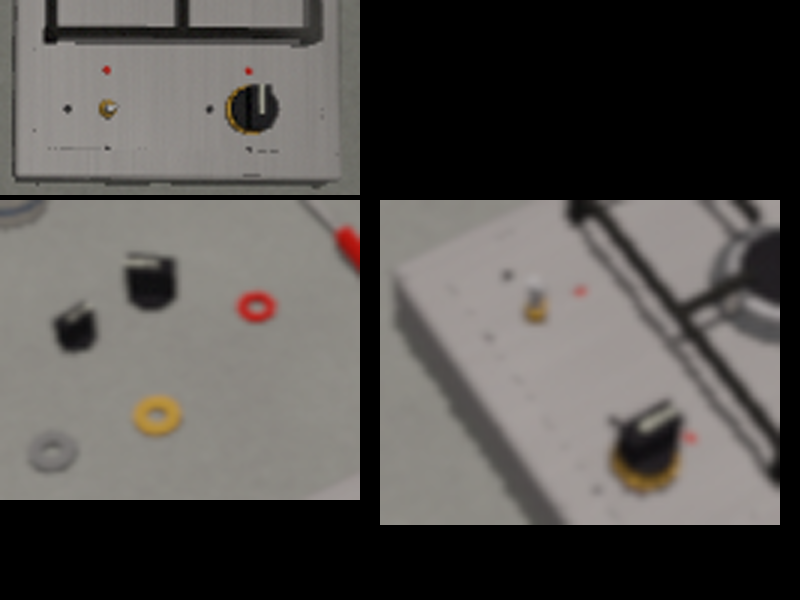

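The top view shows these candidates:
- **Bezel:** brass ring at (251,229), grey ring at (246,266).
- **Spacer:** red ring at (228,178). The screwdriver handle at (233,136) is also red.
- **Knob:** about 54 mm across at (201,204), about 43 mm at (206,237), plus the fitted one at (395,215).

I choose the red ring, the brass ring and the small knob at (206,237). The crop supports these sizes. Next I measure positions.

```bash
cat > h.py <<'E'
import numpy as np, cv2
from scipy.spatial.transform import Rotation as R
from bench import manip, effector, viewer
CAL={n:viewer.get_calibration(n) for n in("side","top")}
def K(n):
    c=CAL[n]; f=210/np.tan(np.radians(c["vfov"]/2)); return np.array([[f,0,c["cx"]],[0,f,c["cy"]],[0,0,1.]])
def ray(n,p):
    u=cv2.undistortPoints(np.array([[p]],float),K(n),CAL[n]["dist_coeffs"])[0,0]
    d=R.from_quat(CAL[n]["attitude"]).apply([u[0],u[1],1.]); return CAL[n]["eye"],d/np.linalg.norm(d)
def onz(n,p,z):
    e,d=ray(n,p); return e+d*(z-e[2])/d[2]
def tri(ps,pt):
    A=np.zeros((3,3));b=np.zeros(3)
    for n,p in(("side",ps),("top",pt)):
        e,d=ray(n,p);M=np.eye(3)-np.outer(d,d);A+=M;b+=M@e
    return np.linalg.solve(A,b)
def proj(n,X):
    c=CAL[n];r=R.from_quat(c["attitude"]).inv(); 
    return cv2.projectPoints(np.atleast_2d(np.asarray(X,float)),r.as_rotvec(),-r.apply(c["eye"]),K(n),c["dist_coeffs"])[0][:,0]
def mask(im,kind):
    h=cv2.cvtColor(im,cv2.COLOR_RGB2HSV)
    if kind=="red": return ((h[...,0]<8)|(h[...,0]>172))&(h[...,1]>140)&(h[...,2]>60)
    if kind=="brass": return (h[...,0]>14)&(h[...,0]<30)&(h[...,1]>110)&(h[...,2]>60)
    if kind=="black": return h[...,2]<60
def blobs(m,box,amin=3):
    x0,y0,x1,y1=box; s=m[y0:y1,x0:x1].astype(np.uint8)
    n,l,st,ce=cv2.connectedComponentsWithStats(s,connectivity=8)
    return [(st[i,4],ce[i]+[x0,y0],st[i,:4]+[x0,y0,0,0]) for i in range(1,n) if st[i,4]>=amin]
def quat(a): # tool down, jaw x axis along world angle a
    return (R.from_euler('z',a)*R.from_euler('x',np.pi)).as_quat()
E
python3 - <<'E'
from h import *
L={n:cv2.imread(f"pics/{n}0.png")[:,:,::-1].copy() for n in("top","side")}
np.set_printoptions(precision=4,suppress=True)
bx={"top":(180,150,430,285),"side":(205,165,335,300)}
for n in L:
  for k in("red","brass","black"):
    for a,c,b in blobs(mask(L[n],k),bx[n],5):
      print(n,k,a,c.round(1),b,"z0:",onz(n,c,.004)[:2],"z60",onz(n,c,.06)[:2])
E
```

```text
top red 111 [227.2 177.9] [221 172  13  13] z0: [0.5977 0.2754] z60 [0.5891 0.267 ]
top brass 36 [388.1 217.2] [385 209  11  16] z0: [ 0.4716 -0.1884] z60 [ 0.4683 -0.1771]
top brass 16 [344.8 215.8] [343 213   5   6] z0: [ 0.4784 -0.0642] z60 [ 0.4748 -0.0582]
top brass 163 [251.  229.5] [244 222  15  16] z0: [0.445  0.2078] z60 [0.4428 0.2023]
top brass 18 [427.3 280.9] [425 277   5   8] z0: [ 0.288  -0.2918] z60 [ 0.2925 -0.2761]
top black 1361 [370.3 170.9] [325 150  92  45] z0: [ 0.6075 -0.1425] z60 [ 0.5984 -0.1332]
top black 6 [361.5 170.7] [359 169   6   4] z0: [ 0.6088 -0.1171] z60 [ 0.5997 -0.1088]
top black 252 [201.9 204.2] [191 195  21  19] z0: [0.5219 0.3505] z60 [0.5165 0.339 ]
top black 161 [393.8 216.3] [387 208  16  16] z0: [ 0.4737 -0.205 ] z60 [ 0.4703 -0.193 ]
top black 14 [314.  221.5] [314 215   1  14] z0: [0.4639 0.0249] z60 [0.461  0.0271]
top black 158 [206.1 236.2] [199 229  15  15] z0: [0.4283 0.3387] z60 [0.4268 0.3276]
top black 9 [371. 240.] [367 240   9   1] z0: [ 0.4071 -0.137 ] z60 [ 0.4066 -0.1278]
top black 19 [392. 240.] [383 240  19   1] z0: [ 0.4058 -0.1969] z60 [ 0.4054 -0.1852]
side red 110 [296.4 180.2] [289 172  16  17] z0: [0.7283 0.2667] z60 [0.6958 0.2244]
side red 40 [268.7 191.2] [265 188   9   7] z0: [0.6007 0.277 ] z60 [0.5742 0.2342]
side brass 76 [244.  218.5] [239 214  11  10] z0: [0.4478 0.2102] z60 [0.4285 0.1705]
side brass 5 [290.8 257.4] [290 257   3   2] z0: [ 0.499  -0.0291] z60 [ 0.4773 -0.0574]
side brass 40 [312.2 289.4] [307 285  12   8] z0: [ 0.488 -0.172] z60 [ 0.4668 -0.1936]
side black 112 [242.5 185.9] [237 180  12  12] z0: [0.5268 0.3585] z60 [0.5038 0.3119]
side black 64 [223.6 197.5] [219 193  10  10] z0: [0.4326 0.345 ] z60 [0.414 0.299]
side black 258 [319.1 240.6] [298 214  37  64] z0: [ 0.6257 -0.0255] z60 [ 0.5981 -0.054 ]
side black 91 [313.2 284.1] [308 279  12  11] z0: [ 0.5026 -0.1577] z60 [ 0.4807 -0.18  ]
```

```bash
python3 - <<'E'
from h import *
np.set_printoptions(precision=4,suppress=True)
L={n:cv2.imread(f"pics/{n}0.png")[:,:,::-1].copy() for n in("top","side")}
def wc(im,box):
    x0,y0,x1,y1=box; p=im[y0:y1,x0:x1].astype(float); w=p[...,0]-(p[...,1]+p[...,2])/2; w=np.where(w>25,w,0)
    Y,X=np.mgrid[y0:y1,x0:x1]; return np.array([(w*X).sum(),(w*Y).sum()])/w.sum(), w.sum()
P={}
for n,name,b in(("top","L",(341,199,351,208)),("top","R",(388,199,398,207)),("side","L",(296,250,304,257)),("side","R",(318,279,325,286))):
    c,s=wc(L[n],b); P[n,name]=c; print(n,name,c,s,onz(n,c,.06))
for n in L:
    d=onz(n,P[n,"R"],.06)-onz(n,P[n,"L"],.06); th=np.arctan2(d[1],d[0])+np.pi/2
    st=onz(n,P[n,"L"],.06)-.036*np.array([np.cos(th),np.sin(th),0]); print(n,np.linalg.norm(d),"yaw",np.degrees(th),"stem",st)
    print(proj(n,[[*st[:2],.074],[*st[:2],.1]]))
# hob edges top: front edge brightness
t=L["top"].astype(float)
a=cv2.resize(L["top"][205:225,335:355],None,fx=15,fy=15,interpolation=cv2.INTER_NEAREST)
b=cv2.resize(L["side"][247:267,280:305],None,fx=15,fy=15,interpolation=cv2.INTER_NEAREST)
c=cv2.resize(L["top"][225:247,195:217],None,fx=13,fy=13,interpolation=cv2.INTER_NEAREST)
d=cv2.resize(L["side"][188:208,214:234],None,fx=13,fy=13,interpolation=cv2.INTER_NEAREST)
o=np.zeros((600,700,3),np.uint8)
o[:300,:300]=a;o[:300,310:685]=b;o[310:310+286,:286]=c;o[310:570,310:570]=d
cv2.imwrite("pics/z.png",o[:,:,::-1])
E
```

```text
top L [345.1843 202.8387] 654.0 [ 0.5108 -0.0605  0.06  ]
top R [392.5016 203.2009] 637.0 [ 0.5067 -0.1908  0.06  ]
side L [299.6993 252.928 ] 271.0 [ 0.5126 -0.059   0.06  ]
side R [321.6189 282.0995] 387.0 [ 0.5078 -0.1887  0.06  ]
top 0.13034070147116075 yaw -1.8030477949839578 stem [ 0.4748 -0.0594  0.06  ]
[[345.7536 215.4638]
 [346.8057 214.816 ]]
side 0.12983993494940582 yaw -2.143040514660468 stem [ 0.4767 -0.0577  0.06  ]
[[290.8258 255.265 ]
 [291.1043 250.9551]]
```

View pics/z.png

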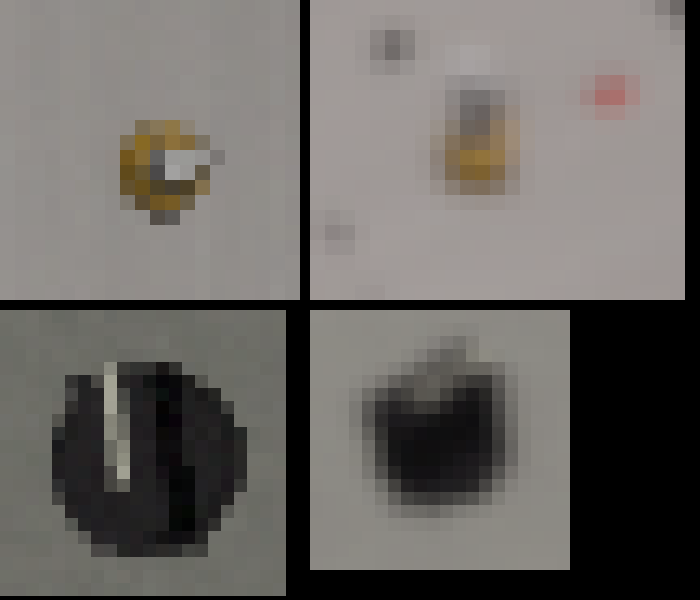

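```bash
cat >> h.py <<'E'
np.set_printoptions(precision=4,suppress=True)
def st(m=""): print(m,"t",round(manip.current_clock(),2),"p",manip.current_tool_pos(),"F",np.round(manip.current_force(),1),"gap",round(manip.current_finger_gap(),4),flush=True)
YAW=np.radians(-1.95)
E
python3 - <<'E'
from h import *
# knob pointer direction, plane z=.032
a=onz("top",(204.0,237.8),.032);b=onz("top",(203.0,230.5),.032);print(a,b,np.degrees(np.arctan2(*(b-a)[1::-1])))
print("skirt",onz("top",(206.5,236.5),.006))
p=np.array([.599,.276])
for ang in (YAW,YAW+np.pi/2,YAW-np.pi/2,YAW+np.pi):
    print(ang,manip.solve_ik([*p,.1],quat(ang)),manip.solve_ik([.4755,-.0585,.1],quat(ang)))
manip.move_pose([*p,.06],quat(YAW)); st("above")
manip.servo_line([*p,.003],vel=.1); st("down")
E
```

```text
[0.4231 0.3393 0.032 ] [0.4439 0.342  0.032 ] 7.5152708808884245
skirt [0.4273 0.3372 0.006 ]
-0.034033920413889425 [-0.4082  0.6188 -0.0903  1.6298  0.067   0.896  -0.5577] [-0.0526  0.3501  0.1392  2.0905 -0.0735  0.7055  0.1002]
1.536762406381007 [-0.227   0.6439 -0.3478  1.6226  0.2599  0.921   0.868 ] [ 0.0998  0.3493 -0.0391  2.0853  0.0206  0.7073  1.5842]
-1.604830247208786 [-0.6439  0.6275  0.2416  1.6392 -0.1808  0.8968 -1.9382] [-0.2686  0.3688  0.3953  2.0975 -0.2139  0.7129 -1.3394]
3.1075587331759036 [-0.0209  0.7157 -0.6583  1.6147  0.5021  0.9864  2.2642] [-0.9086  0.8503  1.3559  2.1135 -0.9897  1.0725 -2.2039]
above t 2.02 p [0.5982 0.2786 0.0606] F [-1.2  1.2  0.3] gap 0.0918
down t 2.74 p [0.5987 0.2759 0.0022] F [-0.   0.3  0.4] gap 0.0917
```

```bash
python3 - <<'E'
from h import *
p=np.array([.599,.276])
effector.close(f_grip=5); st("close1")
effector.open_jaws(); st("open")
manip.servo_line([*p,.03],vel=.15)
manip.move_pose([*p,.03],quat(YAW+np.pi/2)); manip.sleep(.2); st("rot")
manip.servo_line([*p,.0035],vel=.1); st("down")
effector.close(f_grip=15); st("close2")
manip.servo_line([*p,.12],vel=.2);manip.sleep(.3); st("up")
for n in("top","side"): cv2.imwrite(f"pics/{n}1.png",viewer.get_image(n)[:,:,::-1])
E
python3 - <<'E'
import cv2,numpy as np
t=cv2.imread("pics/top1.png");s=cv2.imread("pics/side1.png")
o=np.hstack([cv2.resize(t[130:230,170:290],None,fx=3.2,fy=3.2),cv2.resize(s[120:220,220:340],None,fx=3.2,fy=3.2)])
cv2.imwrite("pics/g1.png",o)
E
```

```text
close1 t 3.61 p [0.599 0.276 0.003] F [-0.1 -0.7  0.3] gap 0.0395
open t 4.58 p [0.599 0.276 0.003] F [-0.6 -0.9 -0.4] gap 0.0918
rot t 6.31 p [0.5988 0.2761 0.0299] F [ 0.5 -0.8  0.3] gap 0.0917
down t 6.72 p [0.5981 0.2756 0.0021] F [-0.4  0.2  0.7] gap 0.0918
close2 t 7.62 p [0.599  0.276  0.0036] F [0.3 0.2 0.1] gap 0.038
up t 8.65 p [0.5983 0.2757 0.1187] F [ 0.5  0.2 -0.6] gap 0.0382
```

View pics/g1.png

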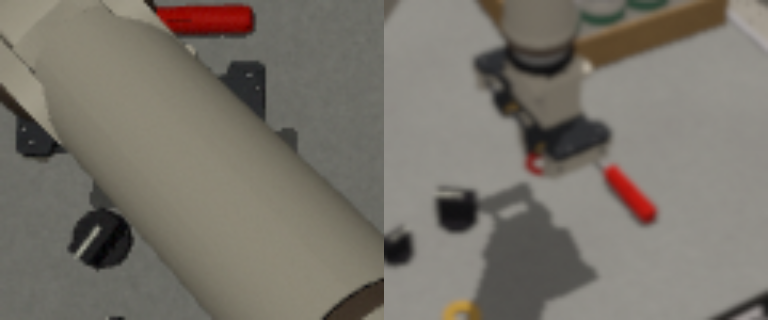

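```bash
python3 - <<'E'
from h import *
s=np.array([.4757,-.0585]); Q=quat(YAW+np.pi/2)
manip.servo_line([.599,.276,.18],vel=.25)
manip.move_pose([*s,.18],Q); manip.servo_line([*s,.118],vel=.15); manip.sleep(.3); st("above")
for n in("top","side"): cv2.imwrite(f"pics/{n}2.png",viewer.get_image(n)[:,:,::-1])
E
python3 - <<'E'
import cv2,numpy as np
t=cv2.imread("pics/top2.png");s=cv2.imread("pics/side2.png")
o=np.hstack([cv2.resize(t[170:250,300:420],None,fx=3.2,fy=3.2,interpolation=2),cv2.resize(s[225:275,260:320],None,fx=6.4,fy=6.4,interpolation=2)[:256]])
cv2.imwrite("pics/g2.png",o)
E
```

```text
above t 11.35 p [ 0.4763 -0.0587  0.1188] F [-0.1  0.9 -0.8] gap 0.0379
```

View pics/g2.png

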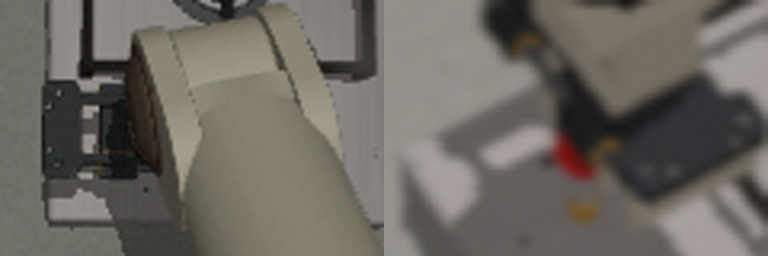

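```bash
python3 - <<'E'
from h import *
im=cv2.imread("pics/side2.png")[:,:,::-1].astype(float)
w=im[...,0]-(im[...,1]+im[...,2])/2
print(np.round(w[243:256,283:302]).astype(int))
for z in(.1152,.1212):
    a=np.linspace(0,2*np.pi,200); P=np.c_[.4763+.02*np.cos(a),-.0587+.02*np.sin(a),0*a+z]
    q=proj("side",P); print(z,"left",q[q[:,0].argmin()],"bottom",q[q[:,1].argmax()],"centre",q.mean(0))
print("gland",proj("side",[[.4757,-.0585,.06],[.4757,-.0585,.074]]))
E
```

```text
[[ 6  6  8  7  3  0 -2 -2 -2 -2 -2  1  3  2  2  0 -2 -2 -2]
 [ 6  6  8  7  6  0 -1 -2 -2 -1 -2 -2 -1  0 -1 -2 -2 -2 -2]
 [ 8  8 10 15 24 15  2 -2 -1 -1 -2  0  0  0 -2 -2 -2 -2 -2]
 [ 8  9 13 28 50 44 16  1 -1  0  6 12 16 12  3 -1 -4 -2 -2]
 [ 7  9 16 37 68 74 40 10  1  6 18 27 31 24  7 -2 -2 -3 -2]
 [ 7  9 20 46 82 93 67 28  9 18 22 18 18 14  2 -2 -1 -2 -2]
 [ 6  6 16 46 82 96 84 50 25 26 24 12  4  2  0  0 -2 -2 -2]
 [ 4  4 10 30 61 88 95 78 50 34 26 12  4  0 -1 -2 -1  0  0]
 [ 5  6  6 12 32 62 87 92 80 56 34 16  6  2 -1 -2 -1  0  0]
 [ 5  4  5  6 12 28 50 66 70 52 28 14  9  6  1 -2 -2 -2 -1]
 [ 4  5  6  6  6 10 14 22 28 23 15 12 10  8  4  0 -2 -2 -2]
 [ 4  4  4  5  6  6  8  7  8 12 12 11 10  8  6  4  1 -1 -2]
 [ 5  6  6  4  6 10 12 10  8 16 18 11  6  7  8  7  6  1  0]]
0.1152 left [285.1914 248.5854] bottom [291.5052 253.8442] centre [291.3891 248.6574]
0.1212 left [285.2357 247.5525] bottom [291.5735 252.8212] centre [291.4562 247.6248]
gland [[290.5868 257.8415]
 [290.7326 255.5776]]
```

```bash
python3 - <<'E'
from h import *
p=proj("side",[.4767,-.0577,.074])[0]
print(p,onz("side",p+[-.8,1.3],.074))
p=proj("side",[.599,.276,.004])[0]; print(p, "spacer seen at",(268.7,191.2))
E
```

```text
[290.8458 255.2691] [ 0.4716 -0.0605  0.074 ]
[268.4739 191.4738] spacer seen at (268.7, 191.2)
```

```bash
python3 - <<'E'
from h import *
s=np.array([.4745,-.0594])
f0=None
manip.servo_line([*s,.112],vel=.1); manip.sleep(.2); 
f0=np.mean([manip.current_force() for _ in range(5)],0); t0=np.mean([manip.current_wrist_torque() for _ in range(5)],0); st("start"); print(f0,t0)
z=.112
while z>.064:
    z-=.003
    manip.servo_line([*s,z],vel=.06)
    F=manip.current_force()-f0
    if abs(F[2])>4 or np.hypot(F[0],F[1])>4: break
manip.sleep(.1)
st("stop"); print(z,manip.current_force()-f0,manip.current_wrist_torque()-t0)
E
```

```text
start t 11.9 p [ 0.4746 -0.0593  0.112 ] F [-0.  -0.2  0.1] gap 0.0379
[-0.0143 -0.1951  0.054 ] [ 0.0117 -0.008  -0.0185]
stop t 16.0 p [ 0.4746 -0.0594  0.064 ] F [-0.9 -0.1 -0.9] gap 0.0379
0.06399999999999996 [-0.8359  0.0701 -0.9286] [0.0184 0.0901 0.0029]
```

```bash
python3 - <<'E'
from h import *
s=np.array([.4745,-.0594])
def rd(): 
    return np.mean([manip.current_force() for _ in range(4)],0)
manip.servo_line([*s,.0645],vel=.05)
print("base",rd())
for d in((1,0),(-1,0),(0,1),(0,-1)):
    for k in(.001,.0018,.0026):
        manip.servo_line([*(s+k*np.array(d)),.0645],vel=.03); manip.sleep(.1); F=rd(); print(d,k,F,manip.current_tool_pos()-[*s,0])
        if abs(F@[*d,0])>3: break
    manip.servo_line([*s,.0645],vel=.04)
st()
E
```

```text
base [ 0.3954 -0.5551 -0.1341]
(1, 0) 0.001 [-3.7231  0.1162  1.4821] [ 0.0003 -0.      0.0643]
(-1, 0) 0.001 [-0.1985  0.2347 -0.3089] [-0.0005 -0.      0.0647]
(-1, 0) 0.0018 [-0.9182  0.239  -1.0119] [-0.0017 -0.      0.0645]
(-1, 0) 0.0026 [ 2.0204  0.4669 -1.5252] [-0.0021  0.      0.0647]
(0, 1) 0.001 [-0.4886 -0.2705 -0.6217] [-0.0003  0.001   0.0644]
(0, 1) 0.0018 [-0.5193 -3.5499 -0.8054] [-0.0003  0.0012  0.0644]
(0, -1) 0.001 [-2.0425  0.6098 -0.572 ] [-0.     -0.0005  0.0645]
(0, -1) 0.0018 [-1.6515  4.7379 -0.1673] [-0.0001 -0.0009  0.0644]
 t 20.05 p [ 0.4745 -0.0599  0.0645] F [-0.8  1.2  0. ] gap 0.0382
```

```bash
python3 - <<'E'
from h import *
s=np.array([.4737,-.0593])
manip.servo_line([*s,.0632],vel=.05); st("press")
effector.open_jaws(); st("open")
manip.servo_line([*s,.16],vel=.25)
b=np.array([.446,.209])
manip.move_pose([*b,.12],quat(YAW)); manip.sleep(.1)
for n in("top","side"): cv2.imwrite(f"pics/{n}3.png",viewer.get_image(n)[:,:,::-1])
st("at bezel")
E
python3 - <<'E'
import cv2,numpy as np
t=cv2.imread("pics/top3.png");s=cv2.imread("pics/side3.png")
o=np.hstack([cv2.resize(t[190:240,310:370],None,fx=6.4,fy=6.4,interpolation=2),cv2.resize(s[225:275,260:320],None,fx=6.4,fy=6.4,interpolation=2)])
cv2.imwrite("pics/g3.png",o)
E
```

```text
press t 20.3 p [ 0.4742 -0.0599  0.0634] F [-0.6  0.9  1.2] gap 0.038
open t 21.29 p [ 0.4737 -0.0593  0.0632] F [ 0.4  0.5 -0.6] gap 0.0918
at bezel t 23.86 p [0.4462 0.2085 0.12  ] F [-0.4  0.4  0. ] gap 0.0916
```

View pics/g3.png

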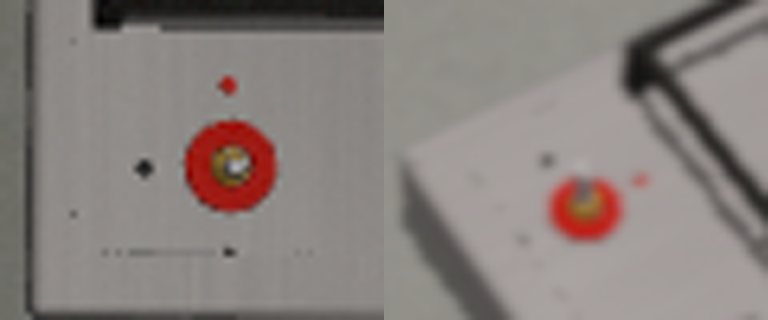

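The picture shows the red spacer lying flat round the gland: top crop (230,167), side crop (585,205). Next is the bezel.

```bash
python3 - <<'E'
from h import *
p=np.array([.446,.209]); Q=quat(YAW+np.pi/2)
manip.servo_line([*p,.005],vel=.15)
effector.close(f_grip=5); st("close1")
effector.open_jaws()
manip.servo_line([*p,.03],vel=.15)
manip.move_pose([*p,.03],Q); manip.sleep(.1)
manip.servo_line([*p,.005],vel=.1); manip.sleep(.1); st("down")
effector.close(f_grip=15); st("close2")
manip.servo_line([*p,.16],vel=.25); st("up")
s=np.array([.4737,-.0593])
manip.move_pose([*s,.16],Q); manip.servo_line([*s,.112],vel=.15); manip.sleep(.2)
f0=np.mean([manip.current_force() for _ in range(5)],0); st("start")
z=.112
while z>.0725:
    z=max(z-.004,.0724)
    manip.servo_line([*s,z],vel=.08)
    F=manip.current_force()-f0
    if abs(F[2])>5 or np.hypot(F[0],F[1])>5: break
manip.sleep(.1)
st("stop"); print(z,manip.current_force()-f0)
E
```

```text
close1 t 25.57 p [0.4459 0.209  0.005 ] F [-1.5 -0.3  2.2] gap 0.0453
down t 28.56 p [0.446  0.2093 0.0052] F [ 0.4 -0.3  1.1] gap 0.0919
close2 t 29.38 p [0.446  0.2089 0.005 ] F [-0.1  0.3  0.3] gap 0.0442
up t 30.14 p [0.4454 0.2081 0.159 ] F [-0.5 -0.2 -0.4] gap 0.0446
start t 31.86 p [ 0.4746 -0.0591  0.113 ] F [ 0.8 -0.3 -1.3] gap 0.0448
stop t 34.46 p [ 0.4737 -0.0593  0.0724] F [-0.1 -0.5 -0.8] gap 0.0447
0.0724 [-0.9278 -0.1944  0.5312]
```

```bash
python3 - <<'E'
from h import *
s=np.array([.4737,-.0593])
def rd(): return np.mean([manip.current_force() for _ in range(4)],0)
z=.0724
for d in((1,0),(-1,0),(0,1),(0,-1)):
    for k in(.001,.0018,.0026):
        manip.servo_line([*(s+k*np.array(d)),z],vel=.04); manip.sleep(.08); F=rd(); print(d,k,F,manip.current_tool_pos()-[*s,0])
        if abs(F@[*d,0])>3: break
    manip.servo_line([*s,z],vel=.05)
st()
E
```

```text
(1, 0) 0.001 [ 0.5998 -0.0214 -0.1651] [0.001  0.     0.0724]
(1, 0) 0.0018 [-2.8936 -0.4081 -0.3396] [0.0012 0.     0.0722]
(1, 0) 0.0026 [-5.4016  0.7883 -0.6837] [0.0014 0.     0.072 ]
(-1, 0) 0.001 [-0.1849  1.5127 -0.6425] [-0.0004 -0.      0.0726]
(-1, 0) 0.0018 [ 1.163  -0.6963 -2.4942] [-0.0013 -0.      0.0726]
(-1, 0) 0.0026 [ 6.6459 -0.5927 -2.418 ] [-0.0015  0.      0.0727]
(0, 1) 0.001 [-0.0798 -0.5749 -0.9342] [-0.0004  0.001   0.0723]
(0, 1) 0.0018 [-1.2647 -2.807  -1.4526] [-0.0003  0.0012  0.0723]
(0, 1) 0.0026 [-0.5454 -4.7429 -0.447 ] [-0.0003  0.0014  0.0723]
(0, -1) 0.001 [-0.1319  0.823  -0.0965] [ 0.     -0.0008  0.0724]
(0, -1) 0.0018 [0.6916 2.0385 0.2446] [ 0.0001 -0.0012  0.0724]
(0, -1) 0.0026 [0.3604 5.3369 1.0071] [ 0.0001 -0.0013  0.0724]
 t 39.46 p [ 0.4737 -0.06    0.0724] F [ 1.1 -0.  -0. ] gap 0.0443
```

```bash
python3 - <<'E'
from h import *
s=np.array([.4737,-.0593]); rad=np.radians
manip.servo_line([*s,.0708],vel=.05); st("press")
effector.open_jaws()
manip.servo_line([*s,.16],vel=.25)
k=np.array([.4273,.3380])
manip.move_pose([*k,.06],quat(rad(-20))); manip.sleep(.05)
for n in("top","side"): cv2.imwrite(f"pics/{n}4.png",viewer.get_image(n)[:,:,::-1])
manip.servo_line([*k,.004],vel=.15)
effector.close(f_grip=5); st("close1")
effector.open_jaws()
manip.servo_line([*k,.05],vel=.25); manip.move_pose([*k,.05],quat(rad(97)));manip.sleep(.1)
manip.servo_line([*k,.010],vel=.12); manip.sleep(.1); st("down")
effector.close(f_grip=45); st("close2")
E
python3 - <<'E'
import cv2,numpy as np
t=cv2.imread("pics/top4.png");s=cv2.imread("pics/side4.png")
o=np.hstack([cv2.resize(t[190:240,310:370],None,fx=6.4,fy=6.4,interpolation=2),cv2.resize(s[225:275,260:320],None,fx=6.4,fy=6.4,interpolation=2)])
cv2.imwrite("pics/g4.png",o)
E
```

```text
press t 39.71 p [ 0.4739 -0.06    0.071 ] F [-0.6 -0.8  1.8] gap 0.0446
close1 t 44.89 p [0.4273 0.338  0.004 ] F [-1.6  0.7 -0.3] gap 0.0414
down t 48.38 p [0.4275 0.3386 0.0106] F [1.  0.6 0.2] gap 0.0914
close2 t 49.52 p [0.4273 0.3381 0.01  ] F [-0.3 -0.2  0.4] gap 0.0176
```

View pics/g4.png

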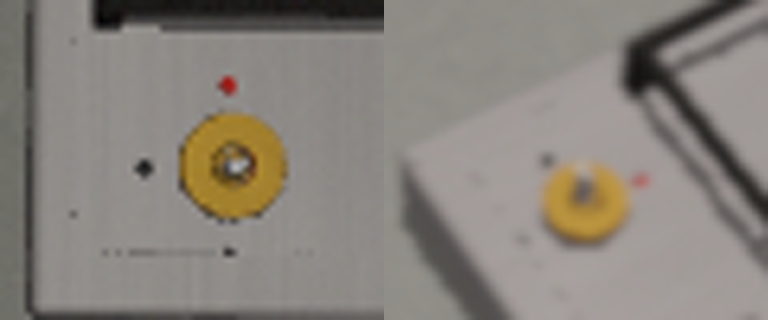

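The picture shows the bezel lying flat on the spacer: top crop (233,166), side crop (585,203). The knob grip reads 17.6 mm, which matches the 18 mm bar. Next I insert the knob.

```bash
python3 - <<'E'
from h import *
s=np.array([.4737,-.0593]); Q=quat(YAW+np.pi/2)
manip.servo_line([.4273,.338,.17],vel=.3)
manip.move_pose([*s,.16],Q); manip.servo_line([*s,.113],vel=.15); manip.sleep(.2)
f0=np.mean([manip.current_force() for _ in range(5)],0); st("start")
z=.113
while z>.0935:
    z=max(z-.003,.0935)
    manip.servo_line([*s,z],vel=.06)
    F=manip.current_force()-f0
    if abs(F[2])>5 or np.hypot(F[0],F[1])>5: break
manip.sleep(.05)
st("stop"); print(z,manip.current_force()-f0,manip.current_wrist_torque())
E
```

```text
start t 52.35 p [ 0.4746 -0.0591  0.1139] F [ 0.3  0.  -0.9] gap 0.0176
stop t 54.15 p [ 0.4734 -0.0593  0.0933] F [-2.4  0.7 -1.2] gap 0.0178
0.0935 [-2.6894  0.621  -0.2951] [0.0905 0.7162 0.01  ]
```

```bash
python3 - <<'E'
from h import *
s=np.array([.4737,-.0593])
for z in(.0915,.0895,.0875,.0865,.0855,.0845):
    manip.servo_line([*s,z],vel=.04); manip.sleep(.05)
    F=np.mean([manip.current_force() for _ in range(4)],0); print(z,manip.current_tool_pos(),F,round(manip.current_clock(),2))
    if F[2]>24: break
for n in("side","top"): cv2.imwrite(f"pics/{n}5.png",viewer.get_image(n)[:,:,::-1])
st()
s=cv2.imread("pics/side5.png");cv2.imwrite("pics/g5.png",cv2.resize(s[215:285,250:340],None,fx=6.4,fy=6.4,interpolation=2))
E
```

```text
0.0915 [ 0.4735 -0.0593  0.0916] [-5.1547  1.0125  3.4434] 54.45
0.0895 [ 0.4735 -0.0593  0.0898] [-6.3829  1.298   6.9145] 54.75
0.0875 [ 0.4735 -0.0593  0.088 ] [-7.3515 -0.2998  7.7334] 55.05
0.0865 [ 0.4735 -0.0593  0.0871] [-7.2647 -0.4323 10.6874] 55.35
0.0855 [ 0.4736 -0.0593  0.0866] [-8.7891  0.4371 16.6481] 55.65
0.0845 [ 0.4736 -0.0593  0.0864] [-12.638    0.1186  26.3534] 55.95
 t 56.05 p [ 0.4736 -0.0593  0.0864] F [-12.7   0.1  26.2] gap 0.0175
```

View pics/g5.png

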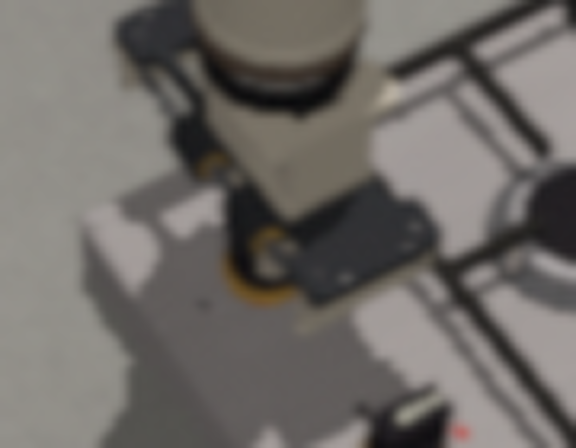

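```bash
python3 - <<'E'
from h import *
manip.sleep(.4); st("hold"); manip.hand_in(); st("after")
E
```

```text
hold t 56.45 p [ 0.4737 -0.0593  0.0864] F [-13.6  -0.8  27.3] gap 0.0177
the job is handed in; nothing more can be done
the job is handed in; nothing more can be done
```

I put the left control back together in the order asked and handed the job in at 56.5 s, with the gripper still holding the knob pressed in. `hand_in` reports no verdict.

- **Rings:** I threaded the red spacer and then the brass bezel over the gland. Pictures taken after each release show them lying flat and centred.
- **Knob:** I chose the smaller, 42 mm knob and gripped it across its bar. I turned it to the hob's off direction and lowered it about 17 mm onto the stem with no vertical resistance. The finger gap stayed at 17.6 mm, so the grip held.
- **Pressing to the stop:** the spring took over at a tool height of about 92 mm, and the force rose through about 10.7 N. It then stiffened sharply at about 86.5 mm, roughly 5 mm of travel. It was holding steady at about 27 N when I handed in.

**What was unclear or disagreed**
- The two cameras disagreed by 2–3 mm. One correction from the side view, about 2 mm off in x, was wrong. I set the final stem centre by touch, probing with each held ring.
- About 13 N of sideways force stayed on the knob along -x while it was pressed.
- The gripper hid the knob in the last side picture. The pointer's direction and the full press are therefore inferred from the easy D-fit, the heights and the forces.
- I took no last measurement of the other knob or the things on the counter, but I planned every move clear of them.

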